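Pack the finishing caddy

ROBOT

A 6-joint arm with a two-finger parallel gripper is mounted at the origin on a cart in front of the work surface, level with it; the furniture and walls round the work are solid. World frame = base frame: x ahead of the robot, y to its left, z up, the work surface at z = 0. Lengths are in m, angles in rad, forces in N, time in s.
With the tool pointing down it reaches from about 0.25 to 0.725 m from the base axis. Payload 4 kg.
Tool frame: the origin (TCP) lies between the finger pads; the fingertips stand 17 mm ahead of it and the grasp point (between the pads) lies 2 mm behind it; z points along the fingers, y is the line along which they close (so a half turn about z gives the same grasp; the last joint's range is limited). The gripper opens to 85 mm and grips with 20 to 120 N. Pads are 22 mm wide; open, the fingers measure 114 mm over their backs; the gripper's body (76 mm by 85 mm) begins 54 mm behind the grasp point. The pads swing forward as they close: fully open they stand 13 mm farther back than shut.
Start: joints at [-1.167, 0.241, 0.005, 1.335, 0, 1.571], TCP at [0.196, -0.46, 0.248] pointing down, gripper open.
Joint ranges: [-2.72, 2.72], [-1.05, 1.87], [-1.09, 1.28], [-1.99, 2.15], [-1.42, 1.44], [-3.14, 3.14]. Speed limits (rad/s): [2.79, 2.79, 3.14, 3.14, 3.14, 3.14].

INTERFACE

Orientations are given as a 3x3 rotation matrix whose columns are the frame's x, y, z axes.
In Python, from workcell import manip gives the robot as it stands. The module is installed in compiled form; this text tells all that it offers. Calls block until the motion is done:
- manip.move_pose(position, orientation): joint-space move of the TCP to a pose.
- manip.move_straight(position, orientation=None, rate=0.15, threshold=None): straight line of the TCP; orientation=None keeps the orientation; rate is the mean speed in m/s. With threshold (N) it stops when the force on the tool has changed by that much, and returns True; else False.
- manip.goto_joints(angles): joint-space move.
- manip.command_gripper(opening, grasp_force=None): finger opening in m; grasp_force is the grip in N (None keeps the last); returns when the fingers have stopped.
- manip.pause(seconds).
- manip.ik(position, orientation): joint angles nearest the present ones, or None.
- manip.sense(): the state.
- manip.get_image(name): name is "scene" or "top" or "wrist"; returns the picture (420x560x3 uint8, red, green, blue); there is no depth.
- manip.calibration(name): a dict with "fovy" (degrees; the focal length in pixels is half the picture's height over the tangent of half this angle, whatever the lens; pixels are square), "cx", "cy" (the principal point, pixels), "rvec" (rotation vector, rad) and "tvec" (3), from world to camera coordinates, as OpenCV has them. Camera axes: x right, y down, z forward; pixel columns grow to the right and rows downward; lengths in m; the calibration is good to about 2 mm. A picture is of the moment at which its call begins: read the wrist's pose just before it. calibration takes no time and is no camera call; for the wrist camera it gives the pose at the moment of the call.
A pose or a line that the arm cannot do raises manip.PlanningError and nothing moves.
- manip.sign_off(): hands the job in; it is judged then, once.
The state is a dict: "time_s": time; "qpos": joint angles; "dq": joint speeds; "joint_torque": joint torques, N m; "ee_pos": TCP position; "tcp_rot": TCP orientation; "force": force on the tool from outside, world axes, zero at the start; "ft_torque": the same for the moment, N m; "width": finger opening in m; "grip_force": force on a finger pad.
Only numpy, scipy, OpenCV 4.12 (cv2) and the standard library are available. Lean on these libraries where they do the work, as an engineer would, in place of code of your own. Each camera call takes 0.05 s, during which the arm holds its last target. There are 200 camera calls.

TASK

Pack the steel caddy for the next griddle: drop the large ring mould over the thick post and the small one over the thin post so that they lie flat on the base, and stand the sugar shaker in the round well and the slim spice jar in the square well, right down on the bottom and upright. The fat jar and the prep cup look similar but stay where they are on the table; do not shift them or knock them over.

Things in the scene. Friction and masses are not known exactly. Their poses are not given: they have to be found in the camera images.
- ring_large: large open steel ring mould, 70 mm outside diameter, about 62 mm clear inside, 30 mm high, thin wall, standing on its edge circle (axis up). Loose. Origin: centre of its underside; z up along its axis.
- ring_small: small open steel ring mould, 54 mm outside diameter, about 47 mm clear inside, 24 mm high, axis up. Loose. Origin: centre of its underside; z up along its axis.
- shaker: steel sugar shaker, round, 62 mm diameter, 96 mm high, domed top with small holes, upright. Loose. Origin: centre of its underside; z up.
- spice_jar: slim spice jar with black cap, round, 44 mm diameter, 105 mm high, upright. Loose. Origin: centre of its underside; z up.
- big_jar: the look-alike of the spice jar: a fatter jar with a black cap, 60 x 65 mm across, 100 mm high, upright. Loose; does not belong in the caddy. Origin: centre of its underside; z up.
- prep_cup: the look-alike of the ring moulds: a plain grey prep cup with a closed bottom, 70 mm across the rim, narrower below, 45 mm high, upright. Loose; does not belong in the caddy. Origin: centre of its underside; z up.
- well_round: caddy insert with a round well, for the shaker: block 30 mm high, well 80 mm diameter, its floor 8 mm above the origin. One of four fixed white inserts, 97 mm square, 2 by 2 in the caddy (steel tray 212 mm square, 16 mm rim), centres 101 mm apart, order shuffled. Origin: centre of its underside, 4 mm above the table; z up, x, y along its sides.
- well_square: caddy insert with a square well, for the slim spice jar: block 30 mm high, well 60 x 60 mm, its floor 8 mm above the origin. One of four fixed white inserts, 97 mm square, 2 by 2 in the caddy (steel tray 212 mm square, 16 mm rim), centres 101 mm apart, order shuffled. Origin: centre of its underside, 4 mm above the table; z up, x, y along its sides.
- post_large: caddy insert with the thick post, for the large ring: base plate 8 mm thick, on it a post 46 mm in diameter, 20 mm high (28 mm above the origin), top 8 mm tapered to 34 mm. One of four fixed white inserts, 97 mm square, 2 by 2 in the caddy (steel tray 212 mm square, 16 mm rim), centres 101 mm apart, order shuffled. Origin: centre of its underside, 4 mm above the table; z up, x, y along its sides.
- post_small: caddy insert with the thin post, for the small ring: base plate 8 mm thick, on it a post 28 mm in diameter, 20 mm high (28 mm above the origin), top 8 mm tapered to 16 mm. One of four fixed white inserts, 97 mm square, 2 by 2 in the caddy (steel tray 212 mm square, 16 mm rim), centres 101 mm apart, order shuffled. Origin: centre of its underside, 4 mm above the table; z up, x, y along its sides.
Not all that is in view belongs to the job. Of the things that look like the ring_small, take the one that is farthest to the robot's right at the start.

How it is judged:
At the end, for the whole second after the job is handed in: Each ring lies round its own post, shaker in the round well, slim jar in the square well: centres within 15 mm of the insert's, undersides within 5 mm of its 8 mm floor, tilt under 0.1 rad, at rest. Fat jar and prep cup upright, within 20 mm of their starts (horizontal distance between ring_large and post_large below 0.015 m and z of ring_large in the frame of post_large between 0.003 and 0.013 m and angle between each of ring_large, ring_small, shaker, spice_jar's own z axis and vertical below 0.1 rad and linear speed of each of ring_large, ring_small, shaker, spice_jar below 0.02 m/s and horizontal distance between ring_small and post_small below 0.015 m and z of ring_small in the frame of post_small between 0.003 and 0.013 m and horizontal distance between shaker and well_round below 0.015 m and z of shaker in the frame of well_round between 0.003 and 0.013 m and horizontal distance between spice_jar and well_square below 0.015 m and z of spice_jar in the frame of well_square between 0.003 and 0.013 m and distance of each of big_jar, prep_cup from where it was at the start of the episode below 0.02 m and angle between each of big_jar, prep_cup's own z axis and vertical below 0.2 rad); the robot touches nothing.
It fails at once if the fat jar or the prep cup is moved more than 20 mm or tipped (distance of any of big_jar, prep_cup from where it was at the start of the episode above 0.02 m or angle between any of big_jar, prep_cup's own z axis and vertical above 0.2 rad).
It also fails if it takes over 120 s, if anything falls off the work surface, if the arm or the gripper's body presses on something with over 40 N, if the wrist force passes 120 N, or if a joint passes its speed limit or range.

## Working session

There is one attempt and no reset: what is moved stays moved. The work goes in short steps, each a Python script; the robot and the scene stay as the last script left them, time stands still between calls to the robot, and variables do not carry over. Pictures are saved under pics/ and viewed, at most 14 in all, crops included, and the job is handed in when it is done.

```bash
mkdir -p pics; python3 - <<'E'
from workcell import manip
import cv2
for n in ("scene","top"):
    im=manip.get_image(n); cv2.imwrite(f"pics/{n}0.png",im[:,:,::-1]); c=manip.calibration(n); print(n,c)
s=manip.sense(); print(s["time_s"],s["ee_pos"],s["width"]); print(s["tcp_rot"])
E
```

```text
scene {'fovy': 44.97674341598523, 'cx': 272.8267079245323, 'cy': 212.01364783983175, 'rvec': array([ 1.22952173, -2.32080141,  0.92131091]), 'tvec': array([0.40610193, 0.32917673, 0.99657431])}
top {'fovy': 57.126440759073525, 'cx': 285.2741819419348, 'cy': 207.52869160593877, 'rvec': array([ 2.09126001, -2.13407812,  0.1943482 ]), 'tvec': array([0.12669791, 0.57316109, 0.79490104])}
0.1 [ 0.19624986 -0.45930689  0.24748601] 0.08539381802082052
[[ 9.19594070e-01  3.92869206e-01 -7.30305773e-04]
 [ 3.92869885e-01 -9.19592408e-01  1.74819505e-03]
 [ 1.52283589e-05 -1.89454495e-03 -9.99998205e-01]]
```

View pics/top0.png

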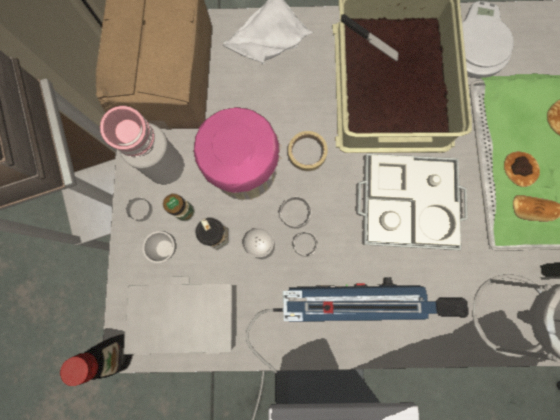

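View pics/scene0.png

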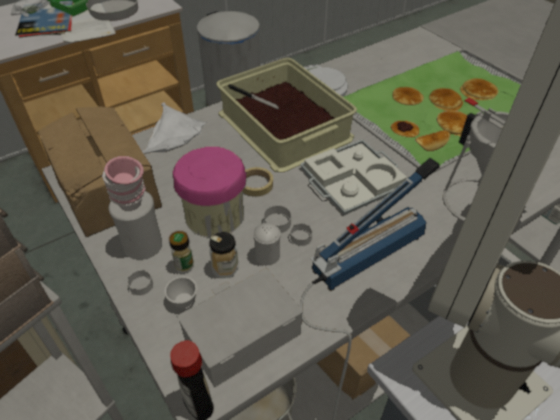

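The top view shows the caddy near (412,202), with the round well lower right, square well upper left, thick post lower left and thin post upper right. It also shows the large ring (294,212), small-ring candidates at (304,244) and (140,209), shaker (258,243), slim jar (175,205), fat jar (210,232) and cup (159,247). The scene view agrees with this, and next I measure.

```bash
cat > h.py <<'E'
import numpy as np, cv2
from workcell import manip
def cam(n):
    c=manip.calibration(n); R=cv2.Rodrigues(np.array(c["rvec"]))[0]; t=np.array(c["tvec"]).ravel()
    f=210/np.tan(np.radians(c["fovy"])/2); return R,t,f,c["cx"],c["cy"]
def ray(C,u,v):
    R,t,f,cx,cy=C; return -R.T@t, R.T@np.array([(u-cx)/f,(v-cy)/f,1.])
def plane(C,u,v,z):
    o,d=ray(C,u,v); return o+d*(z-o[2])/d[2]
def proj(C,p):
    R,t,f,cx,cy=C; q=R@np.array(p)+t; return np.array([f*q[0]/q[2]+cx,f*q[1]/q[2]+cy])
def tri(C1,p1,C2,p2):
    o1,d1=ray(C1,*p1);o2,d2=ray(C2,*p2);d1/=np.linalg.norm(d1);d2/=np.linalg.norm(d2)
    s=np.linalg.lstsq(np.c_[d1,-d2],o2-o1,rcond=None)[0]
    a,b=o1+s[0]*d1,o2+s[1]*d2; return (a+b)/2,np.linalg.norm(a-b)
E
python3 - <<'E'
from h import *
T=cam("top");S=cam("scene")
print("cams",ray(T,0,0)[0],ray(S,0,0)[0])
for n,u,v,z in [("ringL",294,212,.03),("ringS",304,244,.024),("ringS2",140,209,.024),("shaker",258,243,.09),("slim",174,205,.105),("fat",207,231,.1),("cup",159,246,.045),("caddy",412,202,.034),("thick",391,220,.032),("thin",434,180,.032),("round",436,223,.034),("sq",390,178,.034),("tin",236,148,.15),("tool",300,305,.05)]:
    p=plane(T,u,v,z); print(n,p.round(3),np.hypot(*p[:2]).round(3),proj(S,p).round())
for n,box in (("top",(100,90,480,330)),("scene",(100,120,440,330))):
    im=cv2.imread(f"pics/{n}0.png"); x0,y0,x1,y1=box
    cv2.imwrite(f"pics/{n}0c.png",cv2.resize(im[y0:y1,x0:x1],None,fx=800/(x1-x0),fy=800/(x1-x0),interpolation=cv2.INTER_CUBIC))
    print(n,800/(x1-x0))
E
```

```text
cams [0.40959646 0.10608643 0.8929782 ] [-0.15017957  0.58015835  0.95252236]
ringL [0.57  0.096 0.03 ] 0.578 [276. 215.]
ringS [0.498 0.075 0.024] 0.503 [300. 231.]
ringS2 [0.586 0.451 0.024] 0.739 [142. 277.]
shaker [0.495 0.173 0.09 ] 0.524 [266. 231.]
slim [0.577 0.347 0.105] 0.673 [180. 237.]
fat [0.521 0.278 0.1  ] 0.591 [220. 241.]
cup [0.497 0.396 0.045] 0.636 [180. 287.]
caddy [ 0.587 -0.172  0.034] 0.611 [354. 170.]
thick [ 0.547 -0.122  0.032] 0.56 [350. 186.]
thin [ 0.638 -0.227  0.032] 0.677 [357. 153.]
round [ 0.538 -0.222  0.034] 0.581 [380. 173.]
sq [ 0.644 -0.126  0.034] 0.656 [328. 164.]
tin [0.683 0.212 0.15 ] 0.715 [209. 172.]
tool [0.366 0.088 0.05 ] 0.376 [330. 262.]
top 2.1052631578947367
scene 2.3529411764705883
```

View pics/top0c.png

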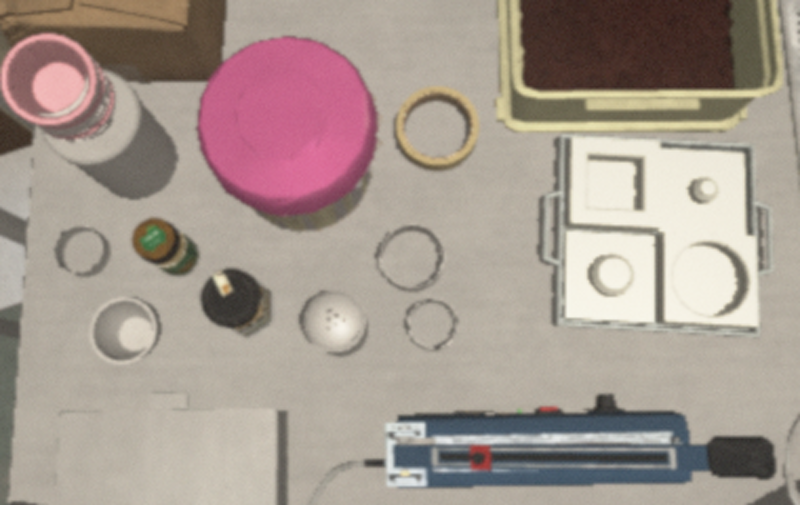

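View pics/scene0c.png

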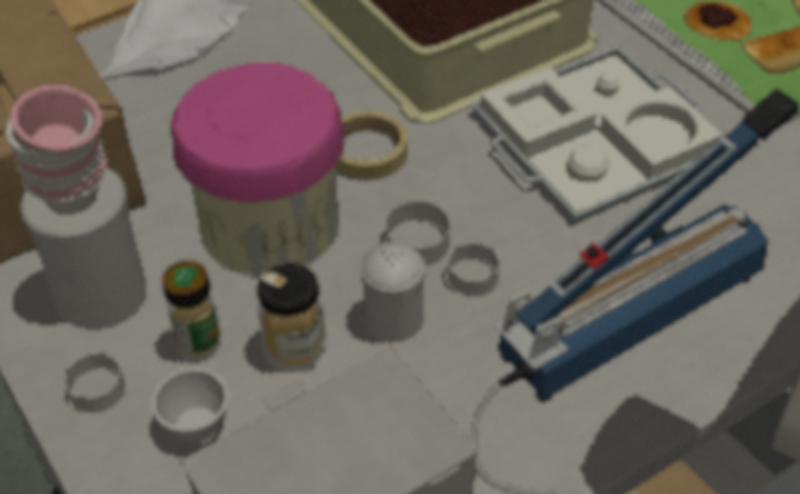

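The crops confirm the identities. The slim jar has the green-dotted cap, the fat jar has the plain black cap, the target small ring is the one by the shaker at y≈0.075, and the posts are plain to see in the caddy. Now wrist views from two places over each area.

```bash
cat >> h.py <<'E'
def Rot(yaw): # tool down, y axis (closing) along yaw
    y=np.array([np.cos(yaw),np.sin(yaw),0]); z=np.array([0,0,-1.]); return np.c_[np.cross(y,z),y,z]
E
python3 - <<'E'
from h import *
import pickle
D={}
P=[("a1",(.42,-.13,.33)),("a2",(.50,-.20,.33)),("b1",(.43,.08,.33)),("b2",(.50,.14,.33)),("c1",(.42,.25,.33)),("c2",(.5,.33,.33))]
for n,p in P:
    az=np.arctan2(p[1],p[0]); R=Rot(az+np.pi/2)
    q=manip.ik(p,R)
    if q is None: R=Rot(az-np.pi/2); q=manip.ik(p,R)
    print(n,None if q is None else np.round(q,2))
    if q is None: continue
    manip.move_pose(p,R); manip.pause(.3); C=cam("wrist"); im=manip.get_image("wrist")
    cv2.imwrite(f"pics/{n}.png",im[:,:,::-1]); D[n]=(C,im); print(ray(C,0,0)[0].round(3), plane(C,280,210,0).round(3))
pickle.dump(D,open("wr.pkl","wb"))
k=[D[n][1] for n in D]
m=np.vstack([np.hstack([cv2.resize(i,(266,200)) for i in k[j:j+3]]) for j in (0,3)])
cv2.imwrite("pics/mont.png",m[:,:,::-1]); print(manip.sense()["time_s"])
E
```

```text
a1 [-0.3   0.1   0.04  1.52  0.    0.  ]
[ 0.348 -0.108  0.457] [ 0.483 -0.144  0.   ]
a2 [-0.38  0.3   0.3   1.57  0.    0.  ]
[ 0.43  -0.172  0.458] [ 0.562 -0.218  0.   ]
b1 [0.18 0.09 0.04 1.51 0.   0.  ]
[0.356 0.066 0.457] [0.492 0.097 0.   ]
b2 [0.27 0.26 0.24 1.55 0.   0.  ]
[0.427 0.119 0.457] [0.56  0.163 0.   ]
c1 [0.54 0.2  0.16 1.53 0.   0.  ]
[0.356 0.211 0.457] [0.473 0.288 0.   ]
c2 [0.58 0.44 0.49 1.63 0.   0.  ]
[0.437 0.288 0.458] [0.55  0.371 0.   ]
6.9083
```

View pics/mont.png

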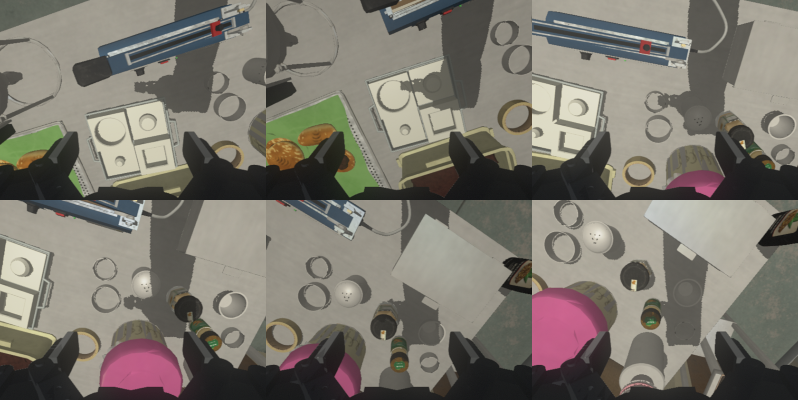

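The montage shows all items from two wrist places each: caddy in a1/a2, rings and shaker in b2/c1, jars in c1/c2. The tray is rotated slightly. I'll enlarge the crops I need.

```bash
python3 - <<'E'
import cv2,numpy as np
def crop(n,x,y,w,h,s): return cv2.resize(cv2.imread(f"pics/{n}.png")[y:y+h,x:x+w],None,fx=s,fy=s,interpolation=cv2.INTER_CUBIC)
cv2.imwrite("pics/m1.png",np.hstack([crop("a1",170,190,220,190,1.8),crop("a2",200,110,220,190,1.8)]))
cv2.imwrite("pics/m2.png",np.hstack([crop("b2",180,100,170,150,2.35),crop("c1",70,100,170,150,2.35)]))
cv2.imwrite("pics/m3.png",np.hstack([crop("c1",220,200,150,200,2.6),crop("c2",180,100,150,200,2.6)]))
E
```

```text
(no output)
```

View pics/m1.png

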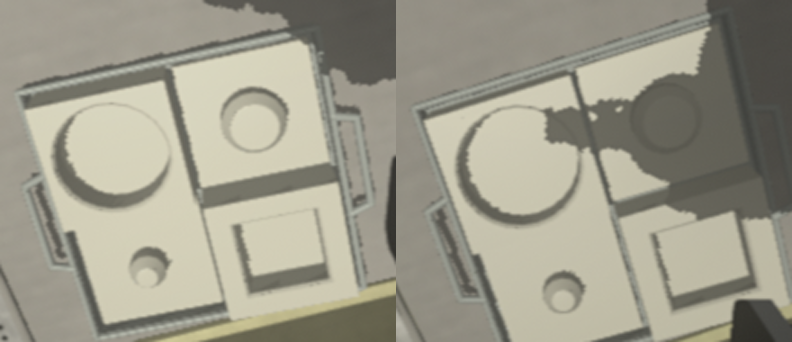

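View pics/m2.png

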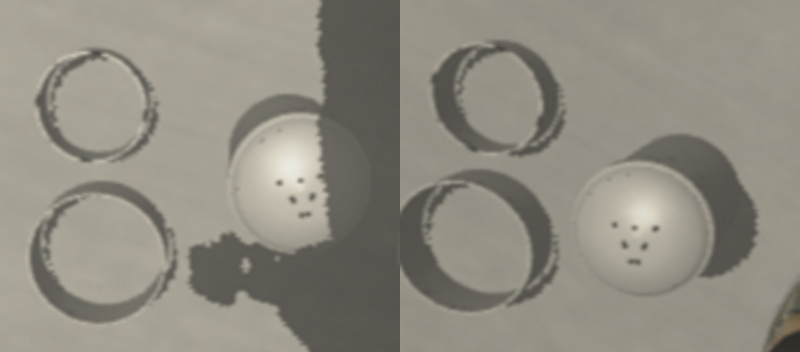

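View pics/m3.png

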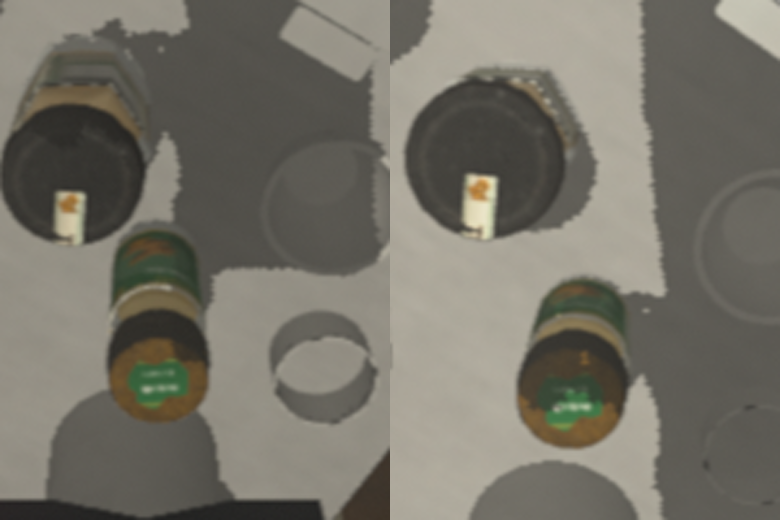

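The crops show rings, shaker, jar caps, wells and posts clearly in both views; the pixel centres I read are in the next script, which triangulates them and checks against the top camera.

```bash
python3 - <<'E'
from h import *
import pickle
D=pickle.load(open("wr.pkl","rb"));T=cam("top")
o={"a1":(170,190,1.8),"a2":(200,110,1.8),"b2":(180,100,2.35),"c1":(70,100,2.35),"C1":(220,200,2.6),"C2":(180,100,2.6)}
def px(k,p): x,y,s=o[k]; return (x+p[0]/s,y+p[1]/s)
top={"round":(436,223),"sq":(390,178),"thick":(391,220),"thin":(434,180),"ringS":(304,244),"ringL":(294,212),"shaker":(258,243),"slim":(174,205),"fat":(209,231)}
for n,k1,p1,k2,p2 in [("round","a1",(112,155),"a2",(123,163)),("sq","a1",(281,250),"a2",(308,260)),("thick","a1",(255,126),"a2",(272,118)),("thin","a1",(147,275),"a2",(169,298)),
 ("ringS","b2",(97,104),"c1",(97.5,98)),("ringL","b2",(101,253),"c1",(76,240)),("shaker","b2",(300,182),"c1",(244,229)),("slim","C1",(159,372),"C2",(182.5,392)),("fat","C1",(73,174),"C2",(95,158))]:
    c1,c2=D[k1.lower()][0],D[k2.lower()][0]
    p,e=tri(c1,px(k1,p1),c2,px(k2,p2))
    print(n,p.round(4),"gap",e.round(4),"top@z",plane(T,*top[n],p[2]).round(3)[:2])
c1,c2=D["a1"][0],D["a2"][0]
g={}
for n,a,b,z in [("round",(112,155),(123,163),.034),("sq",(281,250),(308,260),.034),("thick",(255,126),(272,118),.032),("thin",(147,275),(169,298),.032)]:
    u=plane(c1,*px("a1",a),z);v=plane(c2,*px("a2",b),z); g[n]=(u+v)/2; print(n,u.round(4),v.round(4))
for a,b in [("round","thick"),("round","thin"),("sq","thick"),("sq","thin")]:
    d=g[b]-g[a]; print(a,b,np.linalg.norm(d).round(4),np.degrees(np.arctan2(d[1],d[0])).round(1))
print(np.mean([g[k] for k in g],0))
E
```

```text
round [ 0.5358 -0.2221  0.0382] gap 0.0005 top@z [ 0.537 -0.22 ]
sq [ 0.6486 -0.1311  0.0303] gap 0.0001 top@z [ 0.645 -0.127]
thick [ 0.5437 -0.1231  0.0379] gap 0.0015 top@z [ 0.546 -0.121]
thin [ 0.6383 -0.2301  0.0334] gap 0.0013 top@z [ 0.637 -0.227]
ringS [0.497  0.0737 0.0168] gap 0.0005 top@z [0.498 0.075]
ringL [0.5721 0.0929 0.0138] gap 0.0007 top@z [0.573 0.096]
shaker [0.4952 0.1726 0.0841] gap 0.0003 top@z [0.496 0.174]
slim [0.5785 0.351  0.1018] gap 0.0 top@z [0.577 0.348]
fat [0.5185 0.2744 0.0976] gap 0.0002 top@z [0.521 0.274]
round [ 0.5378 -0.223   0.034 ] [ 0.5367 -0.2228  0.034 ]
sq [ 0.646 -0.131  0.034] [ 0.6468 -0.1314  0.034 ]
thick [ 0.5469 -0.1227  0.032 ] [ 0.5447 -0.1231  0.032 ]
thin [ 0.6388 -0.231   0.032 ] [ 0.6395 -0.2298  0.032 ]
round thick 0.1004 85.1
round thin 0.1022 -4.2
sq thick 0.1009 175.3
sq thin 0.0995 -94.2
[ 0.59216951 -0.1768514   0.033     ]
```

Heights and the 101 mm pitch check out: caddy centre ≈(0.5915,-0.1755), yaw ≈-4.6°. Next I check the neighbours for clearance (bin lip, bottle) and the IK for every pose.

```bash
cat >> h.py <<'E'
c0=np.array([.5915,-.1755]); a=np.radians(-4.6); ex=np.array([np.cos(a),np.sin(a)])*.0505; ey=np.array([-np.sin(a),np.cos(a)])*.0505
POS={"thick":c0-ex+ey,"thin":c0+ex-ey,"round":c0-ex-ey,"sq":c0+ex+ey,"ringS":np.array([.4975,.0740]),"ringL":np.array([.5725,.0940]),"shaker":np.array([.4955,.1730]),"slim":np.array([.578,.3500])}
E
python3 - <<'E'
from h import *
T=cam("top");S=cam("scene")
for n,a,b in [("binL",(340,149),(283,167)),("binR",(468,135),(353,139)),("tin",(236,148),(209,172)),("pinkcup",(126,128),(124,172)),("lever end",(452,307),(429,168))]:
    p,e=tri(T,a,S,b); print(n,p.round(3),e.round(3))
q0=manip.sense()["qpos"]
for n,z in [("ringL",.022),("ringS",.02),("shaker",.06),("slim",.075),("thick",.034),("thin",.032),("round",.072),("sq",.087)]:
    for y in (-45,-90,-135,45,90,135,0):
      r=[]
      for zz in (z,.22):
        q=manip.ik([*POS[n],zz],Rot(np.radians(y))); r.append(None if q is None else np.round(q,2).tolist())
      print(n,POS[n].round(3),y,"OK" if all(r) else "no",r[0][5] if r[0] else "")
E
```

```text
binL [ 0.716 -0.02   0.027] 0.011
binR [ 0.793 -0.367 -0.082] 0.014
tin [0.682 0.211 0.15 ] 0.001
pinkcup [0.693 0.4   0.237] 0.001
lever end [ 0.364 -0.174  0.2  ] 0.004
ringL [0.572 0.094] -45 OK 2.52
ringL [0.572 0.094] -90 OK -2.98
ringL [0.572 0.094] -135 OK -2.19
ringL [0.572 0.094] 45 OK 0.95
ringL [0.572 0.094] 90 OK 0.16
ringL [0.572 0.094] 135 OK -0.62
ringL [0.572 0.094] 0 OK 1.73
ringS [0.498 0.074] -45 OK 2.5
ringS [0.498 0.074] -90 OK -2.99
ringS [0.498 0.074] -135 OK -2.21
ringS [0.498 0.074] 45 OK 0.93
ringS [0.498 0.074] 90 OK 0.15
ringS [0.498 0.074] 135 OK -0.64
ringS [0.498 0.074] 0 OK 1.72
shaker [0.496 0.173] -45 OK 2.69
shaker [0.496 0.173] -90 OK -2.81
shaker [0.496 0.173] -135 OK -2.02
shaker [0.496 0.173] 45 OK 1.12
shaker [0.496 0.173] 90 OK 0.34
shaker [0.496 0.173] 135 OK -0.45
shaker [0.496 0.173] 0 OK 1.91
slim [0.578 0.35 ] -45 OK 2.9
slim [0.578 0.35 ] -90 OK -2.6
slim [0.578 0.35 ] -135 OK -1.81
slim [0.578 0.35 ] 45 OK 1.33
slim [0.578 0.35 ] 90 OK 0.54
slim [0.578 0.35 ] 135 OK -0.24
slim [0.578 0.35 ] 0 OK 2.12
thick [ 0.545 -0.121] -45 OK 2.14
th
[... 183 characters left out ...]
-0.121] 0 OK 1.35
thin [ 0.638 -0.23 ] -45 OK 2.01
thin [ 0.638 -0.23 ] -90 OK 2.8
thin [ 0.638 -0.23 ] -135 OK -2.7
thin [ 0.638 -0.23 ] 45 OK 0.44
thin [ 0.638 -0.23 ] 90 OK -0.35
thin [ 0.638 -0.23 ] 135 OK -1.13
thin [ 0.638 -0.23 ] 0 OK 1.22
round [ 0.537 -0.222] -45 OK 1.96
round [ 0.537 -0.222] -90 OK 2.75
round [ 0.537 -0.222] -135 OK -2.75
round [ 0.537 -0.222] 45 OK 0.39
round [ 0.537 -0.222] 90 OK -0.39
round [ 0.537 -0.222] 135 OK -1.18
round [ 0.537 -0.222] 0 OK 1.18
sq [ 0.646 -0.129] -45 OK 2.16
sq [ 0.646 -0.129] -90 OK 2.94
sq [ 0.646 -0.129] -135 OK -2.55
sq [ 0.646 -0.129] 45 OK 0.59
sq [ 0.646 -0.129] 90 OK -0.2
sq [ 0.646 -0.129] 135 OK -0.98
sq [ 0.646 -0.129] 0 OK 1.37
```

```bash
cat >> h.py <<'E'
def pick(n,z,yaw,op,close_to,force,ht=.22):
    R=Rot(np.radians(yaw)); p=POS[n]
    manip.command_gripper(op); manip.move_pose([*p,ht],R)
    hit=manip.move_straight([*p,z],R,rate=.12,threshold=8)
    manip.command_gripper(close_to,force); s=manip.sense(); zg=s["ee_pos"][2]
    print(n,"hit",hit,"z",zg.round(4),"width",round(s["width"],4),"grip",s["grip_force"])
    manip.move_straight([*p,ht],R,rate=.15); s=manip.sense(); print(" lifted width",round(s["width"],4),"grip",s["grip_force"],"t",s["time_s"])
    return zg
def place(n,zg,yaw,op,ht=.22):
    R=Rot(np.radians(yaw)); p=POS[n]
    manip.move_pose([*p,ht],R); manip.move_straight([*p,zg+.012+.025],R,rate=.15)
    hit=manip.move_straight([*p,zg+.012-.002],R,rate=.04,threshold=6)
    s=manip.sense(); print(n,"hit",hit,"dz",(s["ee_pos"][2]-zg).round(4),"xy err",(s["ee_pos"][:2]-p).round(4))
    manip.command_gripper(op); manip.move_straight([*p,ht],R,rate=.15); print(" t",manip.sense()["time_s"])
def snap(n,name="wrist"):
    C=cam(name); im=manip.get_image(name); cv2.imwrite(f"pics/{n}.png",im[:,:,::-1]); return C,im
E
python3 - <<'E'
from h import *
z=pick("ringL",.022,100,.084,.04,25)
s=manip.sense()
if s["width"]>.06: place("thick",z,130.4,.08)
snap("r1t","top")
manip.move_pose([.47,-.13,.3],Rot(np.radians(75))); manip.pause(.2); snap("r1")
E
```

```text
ringL hit False z 0.023 width 0.0687 grip 28.776437491178513
 lifted width 0.0684 grip 28.319355882704258 t 11.7333
thick hit True dz 0.0118 xy err [-0.0006  0.0001]
 t 16.0917
```

View pics/r1.png

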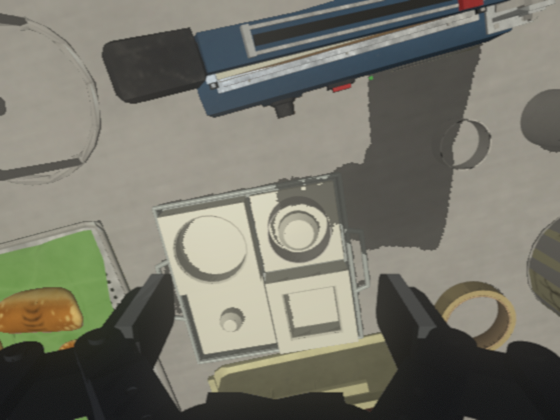

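The large ring lies round the thick post at about (297,230), well centred. Small ring and shaker next.

```bash
python3 - <<'E'
from h import *
z=pick("ringS",.02,100,.07,.03,25)
assert manip.sense()["width"]>.045
place("thin",z,85.4,.062)
z=pick("shaker",.06,135,.084,.05,30)
assert manip.sense()["width"]>.055
place("round",z,130.4,.078)
manip.move_pose([.47,-.13,.3],Rot(np.radians(75))); manip.pause(.2); snap("r2")
E
```

```text
ringS hit False z 0.0208 width 0.0526 grip 26.21587034314871
 lifted width 0.0528 grip 26.24975636601448 t 22.0083
thin hit True dz 0.012 xy err [-0.0005  0.0002]
 t 26.7667
shaker hit False z 0.0609 width 0.0601 grip 32.2553516482003
 lifted width 0.0601 grip 32.62087874376448 t 31.7333
round hit True dz 0.0119 xy err [-0.0004 -0.0001]
 t 36.2333
```

View pics/r2.png

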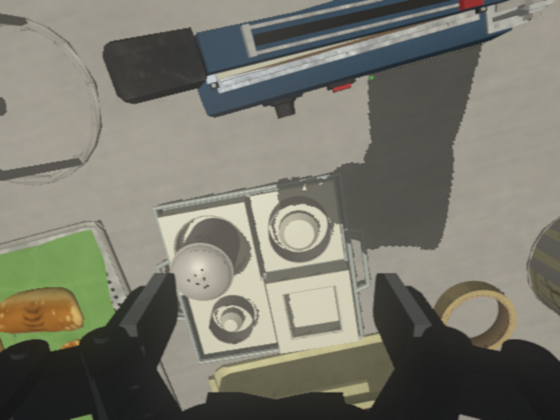

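The small ring sits round the thin post at (232,318), and the shaker stands in the round well (dome at (202,272), leaning away only by perspective). Touch-down was at the right depth for both. Now the slim jar.

```bash
python3 - <<'E'
from h import *
z=pick("slim",.075,110,.066,.03,30,ht=.26)
assert manip.sense()["width"]>.035
place("sq",z,85.4,.062,ht=.26)
manip.move_pose([.40,-.10,.33],Rot(np.radians(75))); manip.pause(.3)
a=snap("r3")[1]; t=snap("r3t","top")[1]
m=np.hstack([cv2.resize(a[150:390,100:420],(400,300)),cv2.resize(t[90:330,100:480],(400,253))[:300] if 0 else cv2.copyMakeBorder(cv2.resize(t[90:330,100:480],(400,253)),0,47,0,0,0)])
cv2.imwrite("pics/r3m.png",m[:,:,::-1])
# look-alikes: shift between first and last top picture
o=cv2.cvtColor(cv2.imread("pics/top0.png"),6); g=cv2.cvtColor(t,7)
for n,(x,y) in {"fat":(210,231),"cup":(159,247)}.items():
    r=cv2.matchTemplate(g[y-30:y+30,x-30:x+30],o[y-20:y+20,x-20:x+20],5); _,v,_,l=cv2.minMaxLoc(r); print(n,v,l[0]-10,l[1]-10)
E
```

```text
slim hit False z 0.0759 width 0.0435 grip 30.838952644262463
 lifted width 0.0433 grip 30.65770285902545 t 42.975
sq hit True dz 0.012 xy err [-0.0006  0.0001]
 t 48.1
fat 0.974026083946228 0 0
cup 0.9961461424827576 0 0
```

View pics/r3m.png

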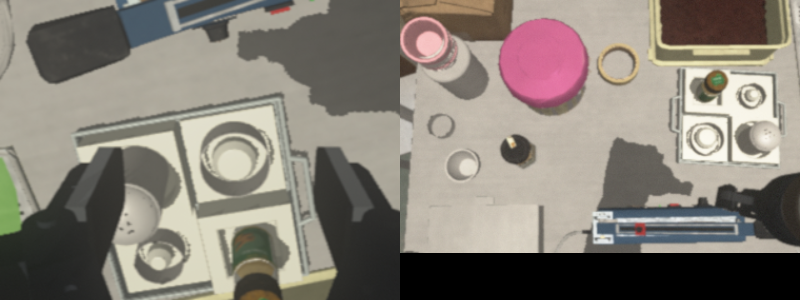

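All four items are in place. The slim jar is upright in the square well (left half (255,265)), and the fat jar and cup have not moved (0 px shift). Handing in.

```bash
python3 -c "
from workcell import manip
print(manip.sign_off())"
```

```text
the job is handed in; nothing more can be done
None
```

The caddy is packed and handed in at about 50 s: both rings are on their posts, the shaker and slim jar are in their wells, and the fat jar and prep cup have not moved. `sign_off` gave no verdict.

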